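Shut the bath drain and hold the one-sided tube rack level over the basin

TASK

Get the water bath ready: first shut its drain cock by turning the lever fully across the pipe. Then pick up the wire rack with the four tubes by its top rail at the balance point, so that it hangs level, and carry it over the empty basin, lengthwise and centred so that it could be lowered straight in. Finish while still holding it there, level and still, a few centimetres clear above the rim, and leave everything else on the bench where it stands.

Things in the scene. Friction and masses are not known exactly. Their poses are not given: they have to be found in the camera images.
- rack: Blue coated-wire tube rack, loose, 230 (its x) x 76 mm (y), 0.4 to 0.6 kg, at any yaw. Origin: centre of its underside. Four screw-capped 50 ml tubes are fixed at its +x end only (x 54 and 90, y -18 and 18 mm; cap tops 121 mm up, caps 34 mm wide). Steel rail along its whole top at y 0: 10 mm wide, 14 mm high, top 165 mm up. End straps at x -113 and 113 mm; nothing else rises above the caps.
- rack_balance (a point): Balance point: centre of the rail's section straight above the loaded rack's centre of mass, at rack x 38, y 0, z 158 mm, so 38 mm from the rail's middle towards the tubes. Axes as rack.
- bath: Fixed water bath: white casing 180 (its x) x 330 mm (y), rim 105 mm above the bench, empty steel basin 140 (x) x 290 mm (y), basin floor 37 mm above the bench. Control housing at the +y end, 80 mm long, 133 mm high. From the middle of the -y end the brass drain pipe leads out to -y, 38 mm above the bench, with the drain cock. Origin: on the bench under the basin's centre.
- basin_mouth (a point): Centre of the basin's mouth, at rim height, 105 mm above the bench. Axes as bath.
- drain_lever (a joint): Drain lever's angle, rad, about the upright axis at drain_axis, growing anticlockwise seen from above. 0 = shut, at its stop: across the pipe, pointing to the bath's -x. 1.57 = open, at its stop: along the pipe, pointing to the bath's -y, away from the bath. Turns with 0.2 N m of friction and stays where left.
- drain_axis (a point): On the lever's turning axis at the lever's mid-height: 70 mm above the bench, 75 mm out from the casing's -y end. Axes as bath.
- drain_grip (a point): Middle of the lever's black sleeve, at its mid-height: about 72 mm from the axis, 70 mm above the bench. Sleeve 60 mm long (40 to 100 mm from the axis), 16 mm wide, 11 mm high; free space under it beyond 60 mm from the axis. Axes turn with the lever; -x points out along it.

How it is judged (in metres and radians):
On the way, in this order (a step that is already met when the one before it is completed fails the run):
1. the drain cock is shut while the rack still stands on the bench (value of joint drain_lever below 0.09 rad and height (world z) of rack below 0.01 m), for 0.2 s.
2. the loaded rack is lifted clear of the bench at its balance point, level, with the drain still shut (height (world z) of rack above 0.03 m and angle between rack's own z axis and vertical below 0.09 rad and contact force between the fingers and rack above 2 N and horizontal distance between the grasp point and rack_balance below 0.02 m and value of joint drain_lever below 0.09 rad), for 0.2 s.
At the end, for the whole second after the job is handed in: Drain within 5 deg of shut; loaded rack held by its rail within 20 mm of the balance point, clear of the bath, underside 10-80 mm above the rim, centre within 20 mm of the basin's centre, long side within 5.7 deg of the basin's, level within 4 deg and still (value of joint drain_lever below 0.09 rad and z of rack in the frame of basin_mouth between 0.01 and 0.08 m and horizontal distance between rack and basin_mouth below 0.02 m and angle between the x axis of rack and the y axis of bath, either way round below 0.1 rad and angle between rack's own z axis and vertical below 0.07 rad and horizontal distance between the grasp point and rack_balance below 0.02 m and contact force between the fingers and rack above 2 N and contact force between rack and bath below 0.1 N and linear speed of rack below 0.02 m/s and angular speed of rack below 0.1 rad/s); the arm keeps its last pose, push and grip.
It fails at once if the loaded rack tips by more than about 17 degrees (angle between rack's own z axis and vertical above 0.3 rad).
It fails at once if something else on the bench is shifted by more than 2 cm (distance of any of empty_rack, lone_tube, marker, beaker, cryobox, tip_box, reagent, microtube_rack from where it was at the start of the episode above 0.02 m).
It also fails if it takes over 51 s, if anything falls off the work surface, if the arm or the gripper's body presses on something with over 40 N, if the wrist force passes 120 N, or if a joint passes its speed limit or range.

ROBOT

A 6-joint arm with a two-finger parallel gripper is mounted at the origin on the work surface. World frame = base frame: x ahead of the robot, y to its left, z up, the work surface at z = 0. Lengths are in m, angles in degrees, forces in N, time in s.
With the tool pointing down it reaches from about 0.275 to 1 m from the base axis. Payload 8.4 kg.
Tool frame: the origin (TCP) lies midway between the tips of the shut fingers; the grasp point (between the pads) lies 19 mm behind it; z points along the fingers, y is the direction in which the jaws open and shut (so a half turn about z gives the same grasp; the last joint's range is limited). The gripper opens to 85 mm and grips with 20 to 120 N. Pads are 22 mm wide; open, the fingers measure 114 mm over their backs; the gripper's body (76 mm by 85 mm) begins 54 mm behind the grasp point. The pads swing forward as they close: fully open they stand 13 mm farther back than shut.
Start: joints at [-65.741, 20.225, 93.587, -0, 66.188, -0.138], TCP at [0.258, -0.569, 0.231] pointing down, gripper open.
Joint ranges: [-150.9, 150.9], [-52.94, 120.26], [3.33, 152.33], [-74.26, 254.26], [0, 154.13], [-172.89, 172.89]. Speed limits (degrees/s): [127.2, 127.2, 159.86, 180, 180, 180].

INTERFACE

Orientations are given as [roll, pitch, yaw] about the fixed x, y, z axes, in that order (R = Rz(yaw) Ry(pitch) Rx(roll)).
In Python, from workcell import monitor, read_camera, calibration, order, finder gives the robot as it stands.
- The arm moves only by the tool move_arm, never from a script. Its argument "steps" is a list of rows, each a list of 5 numbers: the finger opening in mm, from 0 to 85.4, then the shift along the tool's x, y, z as a fraction of full scale, then the turn about the tool's z as a fraction of full scale. A call has exactly 5 rows; each row is the pose to reach, as a shift and turn from the pose measured when the call began, along the tool's axes at that moment; what a row does not reach only later rows make up. Full scale, the value 1, is 200 mm for a shift and pi/4 rad for a turn. A row lasts 1/10 s, in which the tool goes at most 50 mm and 8.59 degrees, less where a joint would pass 70% of its speed; a pose out of reach is approached as far as the arm can. A call with a number of a shift or a turn outside -1 to 1 is refused whole. A call with a gripper value outside its range is refused whole. The fingers move at their own pace and stop on an object; the grip force is fixed at half the most. Time passes only in rows, so rows that repeat a pose let the fingers close, or fill a call up. It gives the time, the measured TCP pose, the force and the opening at its end, in the units of the state.
- monitor.observe(): the state, without advancing time (a new reading comes with each control period).
- read_camera(name): name is "scene" or "side" or "wrist"; returns (picture, depth): 400x640x3 uint8, red, green, blue; 400x640 float32, m along the optical axis (not along the pixel's ray), 0 where there is no reading.
- calibration(name): a dict with "fx", "fy", "cx", "cy" (pixels), "R" (3x3) and "t" (3): a world point X has camera coordinates R X + t. Camera axes: x right, y down, z forward; pixel columns grow to the right and rows downward; lengths in m; the calibration is good to about 2 mm. The wrist camera is an equidistant fisheye: a pixel r from the principal point sees the ray r / f radians off the axis. A picture is of the moment at which its call begins: read the wrist's pose just before it. calibration takes no time and is no camera call; for the wrist camera it gives the pose at the moment of the call.
- order.sign_off(): hands the job in, once; it reports no verdict.
Trained networks look in the newest picture that a camera, given by its name, has taken for a name from the list of things; names that differ only in an ending like _2 or _b are one class to them, and where a whole thing is asked for, a point or a joint stands for the part that bears it (a point fixed in the world has none). Each returns a list of dicts, best first, with "confidence" (0 to 1); they miss things now and then, are a little off and sometimes report something else, mostly with a low value. They report only what shows in the picture. A call takes as long as a camera call.
- finder.silhouettes(camera, thing): "pixels" (400x640 bool, what is visible of it).
- finder.place_of(camera, thing): "position" ([x, y, z] in m, in world coordinates, good to about 4 mm: a listed point, or the origin of a listed thing).
The state is a dict: "clock": time; "joint_positions": joint angles; "qd": joint speeds; "effort": joint torques, N m; "ee_pos": TCP position; "ee_rot": TCP orientation; "ft_force": force on the tool from outside, world axes, zero at the start; "wrist_torque": the same for the moment, N m; "opening": opening from 0.0 (shut) to 1.0 (fully open).
Only numpy, scipy, OpenCV 4.12 (cv2) and the standard library are available. Lean on these libraries where they do the work, as an engineer would, in place of code of your own. Each camera call takes 0.05 s, during which the arm holds its last target. There are 200 camera calls.

## Working session

There is one attempt and no reset: what is moved stays moved. The work goes in short steps, Python scripts to look and compute and a tool call to move; the robot and the scene stay as the last step left them, time stands still between calls to the robot, and variables do not carry over. Pictures are saved under pics/ and viewed, about 8 in all and at most 12, crops included, and the job is handed in when it is done.

Besides the shell and the picture viewer there is one more tool, called after "Emit:" by a JSON object that holds its "op" and its "data", one argument or row to a line. move_arm: Moves the arm, as the interface text tells. Shift numbers are shares of 200 mm and turn numbers shares of pi/4 rad, none past 1 either way. Its arguments: {"type":"object","properties":{"steps":{"type":"array"}},"required":["steps"]}

```bash
mkdir -p pics; cat > h.py <<'E'
import numpy as np, cv2
from workcell import monitor, read_camera, calibration, order, finder
def cloud(cam, d):
    c=calibration(cam); v,u=np.mgrid[0:400,0:640]
    P=np.stack([(u-c['cx'])/c['fx']*d,(v-c['cy'])/c['fy']*d,d],-1)
    return (P-np.array(c['t']))@np.array(c['R'])
E
python3 - <<'E'
from h import *
s=monitor.observe(); print(s)
for n in ("scene","side"):
    im,d=read_camera(n); cv2.imwrite(f"pics/{n}0.png",im[...,::-1]); np.save(f"{n}0.npy",d)
    for t in ("rack","rack_balance","bath","basin_mouth","drain_axis","drain_grip"):
        try: print(n,t,[(np.round(r["position"],3),round(r["confidence"],2)) for r in finder.place_of(n,t)])
        except Exception as e: print(n,t,e)
E
```

```text
{'clock': 0.0, 'joint_positions': array([-6.57425336e+01,  2.02639447e+01,  9.36293952e+01,  2.82376564e-04,
        6.61882162e+01, -1.37375307e-01]), 'qd': array([ 0.0371123 , -0.04414534,  0.02479426,  0.06614589,  0.03875056,
       -0.03213858]), 'effort': array([ 1.32583547e-03, -6.05244255e+01, -3.42067480e+01,  2.96329936e-04,
        9.19102924e-03,  6.15573640e-06]), 'ee_pos': array([ 0.25794344, -0.56875916,  0.23054341]), 'ee_rot': array([-1.79918445e+02, -4.53719321e-04,  2.43947272e+01]), 'ft_force': array([-0.82058381,  0.43927659,  0.72760714]), 'wrist_torque': array([-0.00078145,  0.01010084, -0.0569728 ]), 'opening': 0.995390632474481}
scene rack [(array([ 0.497, -0.248, -0.002]), 0.73)]
scene rack_balance []
scene bath [(array([ 0.576,  0.31 , -0.004]), 0.56)]
scene basin_mouth [(array([0.576, 0.312, 0.099]), 0.91)]
scene drain_axis [(array([0.596, 0.078, 0.066]), 0.57)]
scene drain_grip [(array([0.576, 0.003, 0.069]), 0.65), (array([ 0.575,  0.312, -0.004]), 0.35)]
side rack [(array([ 0.496, -0.244, -0.   ]), 0.86)]
side rack_balance [(array([ 0.531, -0.224,  0.154]), 0.57)]
side bath [(array([0.574, 0.314, 0.   ]), 0.83)]
side basin_mouth [(array([0.575, 0.316, 0.103]), 0.97)]
side drain_axis [(array([0.598, 0.075, 0.068]), 0.79)]
side drain_grip [(array([0.579, 0.008, 0.065]), 0.84)]
```

View pics/scene0.png

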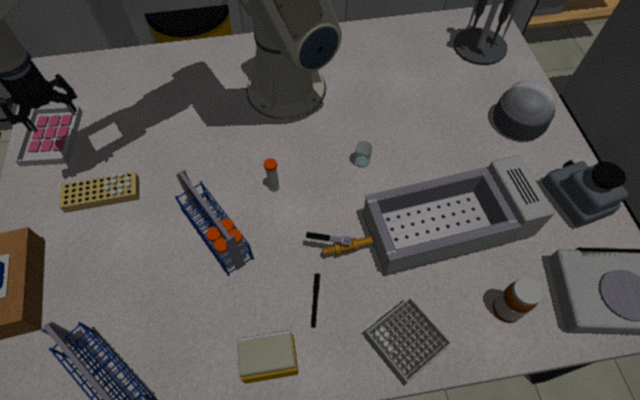

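View pics/side0.png

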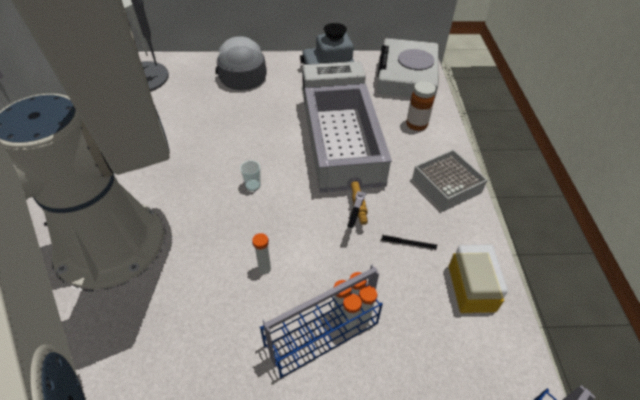

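```bash
python3 - <<'E'
from h import *
for n in ("scene","side"):
    P=cloud(n,np.load(f"{n}0.npy")); d=np.load(f"{n}0.npy"); z=P[...,2]
    def line(name,box,z0,z1):
        m=(d>0)&(z>z0)&(z<z1)&(P[...,0]>box[0])&(P[...,0]<box[1])&(P[...,1]>box[2])&(P[...,1]<box[3])
        q=P[m]
        if len(q)<10: print(n,name,len(q)); return
        xy=q[:,:2]; r=cv2.minAreaRect(xy.astype(np.float32)); vx,vy,x0,y0=cv2.fitLine(xy.astype(np.float32),cv2.DIST_HUBER,0,.01,.01).ravel()
        t=(xy-[x0,y0])@[vx,vy]; print(n,name,len(q),np.round([x0,y0],4),'ang',round(np.degrees(np.arctan2(vy,vx)),1),'ext',np.round(np.percentile(t,[1,99]),3),'rect',r,'z',np.round(np.median(q[:,2]),4))
    line('rail',(.35,.65,-.4,-.1),.15,.18)
    line('caps',(.35,.65,-.4,-.1),.11,.13)
    line('lever',(.48,.70,-.06,.12),.062,.09)
    line('rim',(.4,.75,.1,.6),.098,.11)
    line('housing',(.4,.75,.35,.7),.125,.145)
for cam in ("scene","side"):
    for o in ("empty_rack","lone_tube","marker","beaker","cryobox","tip_box","reagent","microtube_rack"):
        print(cam,o,[(np.round(r["position"],3),round(r["confidence"],2)) for r in finder.place_of(cam,o)][:1])
E
```

```text
scene rail 483 [ 0.5033 -0.2416] ang 28.0 ext [-0.12   0.107] rect ((0.49656611680984497, -0.2450101375579834), (0.23045141994953156, 0.02382650040090084), 27.90688133239746) z 0.164
scene caps 633 [ 0.5544 -0.2206] ang 28.5 ext [-0.174  0.051] rect ((0.49732720851898193, -0.24399663507938385), (0.2283289134502411, 0.06907074898481369), 27.787099838256836) z 0.1202
scene lever 310 [0.5881 0.0346] ang 71.4 ext [-0.057  0.052] rect ((0.5846813321113586, 0.03277213126420975), (0.11008667945861816, 0.02352268062531948), 69.65634155273438) z 0.0731
scene rim 3682 [0.5834 0.3164] ang -85.9 ext [-0.187  0.168] rect ((0.5730897188186646, 0.34833890199661255), (0.1846904158592224, 0.40472057461738586), 5.653420448303223) z 0.1051
scene housing 2145 [0.5638 0.517 ] ang 9.4 ext [-0.092  0.083] rect ((0.5500898361206055, 0.5854224562644958), (0.18076162040233612, 0.22226405143737793), 6.2437262535095215) z 0.1324
side rail 1040 [ 0.5094 -0.2416] ang 28.2 ext [-0.127  0.099] rect ((0.4958079159259796, -0.2463134080171585), (0.2288355678319931, 0.02549964189529419), 28.304777145385742) z 0.1634
si
[... 178 characters left out ...]
2
side lever 273 [0.5849 0.0291] ang 71.2 ext [-0.054  0.056] rect ((0.5854361653327942, 0.029785294085741043), (0.11043952405452728, 0.0214926116168499), 71.39493560791016) z 0.0733
side rim 2326 [0.5771 0.2968] ang -83.7 ext [-0.185  0.152] rect ((0.5724860429763794, 0.3409944772720337), (0.18398557603359222, 0.39883723855018616), 5.722296237945557) z 0.1049
side housing 1046 [0.5511 0.5084] ang 8.3 ext [-0.082  0.091] rect ((0.5479666590690613, 0.5849515795707703), (0.17875254154205322, 0.2272750735282898), 5.873263359069824) z 0.1323Traceback (most recent call last):
  File "<stdin>", line 17, in <module>
ValueError: it knows: basin_mouth, bath, drain_axis, drain_grip, rack, rack_balance
```

The scene picture shows the rack at about (215,222) with its orange caps at the lower-right end, around (222,235). The lever's black sleeve is at (318,237), the bath is at (455,215) with its housing to the right, and the lone tube is at (270,172). The side picture agrees: lever at (355,212), caps at (355,292). The fits give:
- **Rack:** yaw about 28°, centre (0.496, -0.246).
- **Bath:** yaw about 5.8°.
- **Lever:** about 65° open.

```bash
cat >> h.py <<'E'
from scipy.spatial.transform import Rotation as Ro
def go(p,yaw=None):
    s=monitor.observe(); R=Ro.from_euler('xyz',s['ee_rot'],degrees=True).as_matrix()
    d=R.T@(np.array(p)-s['ee_pos'])/.2
    t=0 if yaw is None else -((yaw-s['ee_rot'][2]+180)%360-180)/45
    print('to',np.round(p,3),'shift',np.round(d,3),'turn',round(t,3))
AX=np.array([.5985,.0755]); 
def push(phi,off,r=.078):
    a=np.radians(phi); return [*(AX+r*np.array([np.cos(a),np.sin(a)])+off*np.array([-np.sin(a),np.cos(a)])),.055]
E
python3 - <<'E'
from h import *
for n in ("scene","side"):
    d=np.load(f"{n}0.npy");P=cloud(n,d)
    for nm,b in (("tube",(.30,.50,-.16,0)),("beaker",(.25,.5,.05,.2)),("marker",(.62,.75,-.1,.06))):
        m=(d>0)&(P[...,2]>(.006 if nm=="marker" else .02))&(P[...,0]>b[0])&(P[...,0]<b[1])&(P[...,1]>b[2])&(P[...,1]<b[3])
        if m.sum(): print(n,nm,m.sum(),np.round(P[m].min(0),3),np.round(P[m].max(0),3))
    m=(d>0)&(P[...,2]>.02)&(P[...,2]<.06)&(P[...,0]>.5)&(P[...,0]<.7)&(P[...,1]>-.05)&(P[...,1]<.13)
    print('pipe',np.round(P[m].min(0),3),np.round(P[m].max(0),3))
p=push(251.3,.045);print(p); go([p[0],p[1],.2])
E
```

```text
scene tube 319 [ 0.357 -0.099  0.02 ] [ 0.39  -0.064  0.119]
scene beaker 361 [0.301 0.153 0.02 ] [0.5   0.2   0.108]
scene marker 220 [ 0.65  -0.035  0.007] [0.749 0.    0.02 ]
pipe [0.583 0.015 0.026] [0.618 0.13  0.059]
side tube 482 [ 0.354 -0.101  0.021] [ 0.388 -0.066  0.118]
side beaker 452 [0.302 0.15  0.021] [0.5   0.2   0.107]
side marker 227 [ 0.647 -0.038  0.006] [ 0.749 -0.005  0.018]
pipe [0.583 0.013 0.03 ] [0.617 0.13  0.059]
[np.float64(0.6161166492328886), np.float64(-0.012809986240545692), 0.055]
to [ 0.616 -0.013  0.2  ] shift [ 2.779 -1.794  0.157] turn 0
```

Emit:
{"op": "move_arm", "data": {
  "steps": [
    [0, 0.2, -0.13, 0, 0],
    [0, 0.4, -0.26, 0, 0],
    [0, 0.6, -0.39, 0, 0],
    [0, 0.8, -0.52, 0, 0],
    [0, 1.0, -0.65, 0, 0]
  ]
}}

```text
clock: 1.2
ee_pos: [0.3873, -0.3666, 0.2315]
ee_rot: [180.0, -0.0, 24.4]
ft_force: [0.8, 1.0, -0.1]
opening: 0.145
```

Emit:
{"op": "move_arm", "data": {
  "steps": [
    [0, 0.2, -0.13, 0, 0],
    [0, 0.4, -0.26, 0, 0],
    [0, 0.6, -0.39, 0, 0],
    [0, 0.8, -0.52, 0, 0],
    [0, 1.0, -0.65, 0, 0]
  ]
}}

```text
clock: 1.7
ee_pos: [0.5167, -0.1639, 0.2318]
ee_rot: [179.9, -0.0, 24.4]
ft_force: [1.0, -0.6, -0.7]
opening: -0.002
```

```bash
python3 - <<'E'
from h import *
p=push(251.3,.045); go([p[0],p[1],.15]); go(p)
E
```

```text
to [ 0.616 -0.013  0.15 ] shift [ 0.764 -0.483  0.409] turn 0
to [ 0.616 -0.013  0.055] shift [ 0.764 -0.484  0.884] turn 0
```

Emit:
{"op": "move_arm", "data": {
  "steps": [
    [0, 0.19, -0.12, 0.06, 0],
    [0, 0.38, -0.24, 0.12, 0],
    [0, 0.57, -0.36, 0.2, 0],
    [0, 0.76, -0.48, 0.3, 0],
    [0, 0.76, -0.48, 0.4, 0]
  ]
}}

```text
clock: 2.2
ee_pos: [0.6187, -0.0094, 0.1514]
ee_rot: [179.9, -0.2, 24.6]
ft_force: [0.3, 0.6, 0.2]
opening: -0.005
```

```bash
python3 - <<'E'
from h import *
go(push(251.3,.045))
s=monitor.observe()
im,d=read_camera("scene"); im2,_=read_camera("side")
a=cv2.resize(im[190:290,270:430],None,fx=2.5,fy=2.5); b=cv2.resize(im2[150:250,270:430],None,fx=2.5,fy=2.5)
cv2.imwrite("pics/pre.png",np.hstack([a,b])[...,::-1])
E
```

```text
to [ 0.616 -0.013  0.055] shift [-0.021  0.01   0.482] turn 0
```

View pics/pre.png

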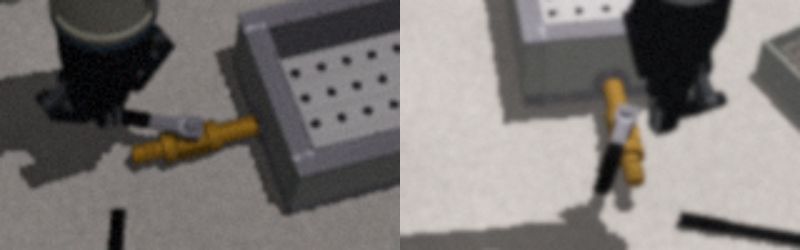

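The lever (left crop, about (155,122)) is untouched, and the shut fingers stand above it on its +x side. Next I go down beside it.

Emit:
{"op": "move_arm", "data": {
  "steps": [
    [0, -0.02, 0.01, 0.15, 0],
    [0, -0.02, 0.01, 0.3, 0],
    [0, -0.02, 0.01, 0.4, 0],
    [0, -0.02, 0.01, 0.48, 0],
    [0, -0.02, 0.01, 0.48, 0]
  ]
}}

```text
clock: 2.8
ee_pos: [0.6097, -0.0167, 0.0518]
ee_rot: [-179.9, 0.4, 24.5]
ft_force: [0.0, 0.5, -0.0]
opening: -0.006
```

```bash
python3 - <<'E'
from h import *
for f in (245,238,231,224,217,210,203,196,191,187): go(push(f,.026))
E
```

```text
to [ 0.589 -0.006  0.055] shift [-0.072 -0.091 -0.015] turn 0
to [ 0.579 -0.004  0.055] shift [-0.114 -0.119 -0.015] turn 0
to [ 0.57  -0.001  0.055] shift [-0.151 -0.152 -0.015] turn 0
to [0.56  0.003 0.055] shift [-0.184 -0.19  -0.014] turn 0
to [0.552 0.008 0.055] shift [-0.213 -0.231 -0.014] turn 0
to [0.544 0.014 0.055] shift [-0.236 -0.276 -0.014] turn 0
to [0.537 0.021 0.055] shift [-0.254 -0.323 -0.014] turn 0
to [0.531 0.029 0.055] shift [-0.265 -0.372 -0.014] turn 0
to [0.527 0.035 0.055] shift [-0.27  -0.407 -0.013] turn 0
to [0.524 0.04  0.055] shift [-0.271 -0.436 -0.013] turn 0
```

Emit:
{"op": "move_arm", "data": {
  "steps": [
    [0, -0.07, -0.09, -0.015, 0],
    [0, -0.114, -0.12, -0.015, 0],
    [0, -0.15, -0.152, -0.015, 0],
    [0, -0.184, -0.19, -0.015, 0],
    [0, -0.213, -0.231, -0.015, 0]
  ]
}}

```text
clock: 3.3
ee_pos: [0.5522, 0.0078, 0.0559]
ee_rot: [-179.9, 0.3, 24.4]
ft_force: [3.9, -1.3, 0.7]
opening: -0.004
```

```bash
python3 - <<'E'
from h import *
for f in (210,203,196,191,186,183): go(push(f,.026))
E
```

```text
to [0.544 0.014 0.055] shift [-0.024 -0.045  0.005] turn 0
to [0.537 0.021 0.055] shift [-0.042 -0.092  0.005] turn 0
to [0.531 0.029 0.055] shift [-0.054 -0.141  0.005] turn 0
to [0.527 0.035 0.055] shift [-0.058 -0.177  0.005] turn 0
to [0.524 0.041 0.055] shift [-0.06  -0.213  0.005] turn 0
to [0.522 0.045 0.055] shift [-0.059 -0.234  0.005] turn 0
```

Emit:
{"op": "move_arm", "data": {
  "steps": [
    [0, -0.024, -0.045, 0, 0],
    [0, -0.042, -0.092, 0, 0],
    [0, -0.054, -0.141, 0, 0],
    [0, -0.058, -0.177, 0, 0],
    [0, -0.06, -0.205, 0, 0]
  ]
}}

```text
clock: 3.8
ee_pos: [0.5237, 0.0407, 0.0559]
ee_rot: [-179.9, 0.3, 24.5]
ft_force: [2.0, -2.4, -0.0]
opening: -0.001
```

```bash
cat > lev.py <<'E'
from h import *
for n in ("scene","side"):
    im,d=read_camera(n); P=cloud(n,d); cv2.imwrite(f"pics/{n}1.png",im[...,::-1])
    m=(d>0)&(P[...,2]>.062)&(P[...,2]<.08)&(P[...,0]>.48)&(P[...,0]<.63)&(P[...,1]>.055)&(P[...,1]<.12)
    q=P[m][:,:2].astype(np.float32)
    if len(q)>20:
        r=cv2.minAreaRect(q); vx,vy,*_=cv2.fitLine(q,cv2.DIST_HUBER,0,.01,.01).ravel(); print(n,len(q),r,np.degrees(np.arctan2(vy,vx)))
    for t in ("drain_grip","drain_axis"): print(t,[(np.round(r["position"],3),round(r["confidence"],2)) for r in finder.place_of(n,t)])
E
python3 lev.py
```

```text
scene 256 ((0.5622371435165405, 0.06724371016025543), (0.0997246652841568, 0.021771196275949478), 10.173674583435059) 7.995067
drain_grip [(array([0.528, 0.066, 0.067]), 0.78)]
drain_axis [(array([0.596, 0.08 , 0.069]), 0.92), (array([0.575, 0.313, 0.099]), 0.42)]
side 149 ((0.5559707283973694, 0.07031217962503433), (0.1098979264497757, 0.023254267871379852), 4.00831937789917) 6.529791
drain_grip [(array([0.526, 0.062, 0.066]), 0.42)]
drain_axis [(array([0.597, 0.072, 0.068]), 0.56)]
```

Nearly shut. I push gently on until it meets the stop, watching the force.

Emit:
{"op": "move_arm", "data": {
  "steps": [
    [0, 0, -0.015, 0, 0],
    [0, 0, -0.03, 0, 0],
    [0, 0, -0.04, 0, 0],
    [0, 0, -0.05, 0, 0],
    [0, 0, -0.05, 0, 0]
  ]
}}

```text
clock: 4.6
ee_pos: [0.5221, 0.0456, 0.0561]
ee_rot: [179.7, 0.2, 24.6]
ft_force: [9.8, -29.4, -4.8]
opening: 0.001
```

At the stop: 29 N against about 3 N of friction. Next I back off and rise.

Emit:
{"op": "move_arm", "data": {
  "steps": [
    [0, 0.0, 0.1, 0, 0],
    [0, 0.0, 0.15, -0.05, 0],
    [40, 0.0, 0.2, -0.3, 0],
    [60, 0, 0.25, -0.55, 0],
    [85, 0, 0.35, -0.78, 0]
  ]
}}

```text
clock: 5.1
ee_pos: [0.5503, -0.0159, 0.2128]
ee_rot: [179.8, 0.2, 24.6]
ft_force: [-0.1, 0.6, 0.1]
opening: 0.506
```

```bash
python3 lev.py; python3 - <<'E'
from h import *
go([.5297,-.2277,.215],28.1)
E
```

```text
scene 280 ((0.5570274591445923, 0.06866879761219025), (0.10950169712305069, 0.02192554622888565), 7.2464141845703125) 5.80342
drain_grip [(array([0.529, 0.065, 0.067]), 0.73)]
drain_axis [(array([0.598, 0.076, 0.07 ]), 0.9), (array([0.578, 0.312, 0.101]), 0.16)]
side 291 ((0.5557082891464233, 0.06720350682735443), (0.11060544103384018, 0.02215108461678028), 6.270094394683838) 5.125933
drain_grip [(array([0.527, 0.066, 0.066]), 0.75)]
drain_axis [(array([0.6  , 0.071, 0.067]), 0.57)]
to [ 0.53  -0.228  0.215] shift [-0.532  0.921 -0.022] turn -0.078
```

The lever fits at 5.1 to 5.8°, against the bath's 5.8°, so it is shut. On to the rack.

Emit:
{"op": "move_arm", "data": {
  "steps": [
    [85, -0.11, 0.19, -0.06, -0.02],
    [85, -0.22, 0.38, -0.12, -0.04],
    [85, -0.33, 0.57, -0.12, -0.06],
    [85, -0.44, 0.76, -0.12, -0.078],
    [85, -0.53, 0.92, -0.12, -0.078]
  ]
}}

```text
clock: 5.9
ee_pos: [0.5286, -0.2283, 0.2328]
ee_rot: [180.0, 0.4, 28.1]
ft_force: [0.5, 0.7, 0.6]
opening: 0.995
```

```bash
python3 - <<'E'
from h import *
im,d=read_camera("wrist"); cv2.imwrite("pics/w1.png",im[...,::-1])
for n in ("wrist","side"):
    if n=="side": 
        im,d=read_camera(n); P=cloud(n,d)
        m=(d>0)&(P[...,2]>.15)&(P[...,2]<.18)&(P[...,0]>.35)&(P[...,0]<.65)&(P[...,1]>-.4)&(P[...,1]<-.1); print(cv2.minAreaRect(P[m][:,:2].astype(np.float32)))
    for t in ("rack","rack_balance"): print(n,t,[(np.round(r["position"],3),round(r["confidence"],2)) for r in finder.place_of(n,t)])
go([.5297,-.2277,.139],28.1)
E
```

```text
wrist rack [(array([ 0.496, -0.244,  0.001]), 0.8)]
wrist rack_balance [(array([ 0.528, -0.227,  0.16 ]), 0.71)]
((0.495380699634552, -0.2465413510799408), (0.22851352393627167, 0.024818114936351776), 27.890077590942383)
side rack [(array([ 0.495, -0.246, -0.003]), 0.91)]
side rack_balance [(array([ 0.532, -0.224,  0.158]), 0.7)]
to [ 0.53  -0.228  0.139] shift [-0.001  0.008  0.473] turn 0.0
```

View pics/w1.png

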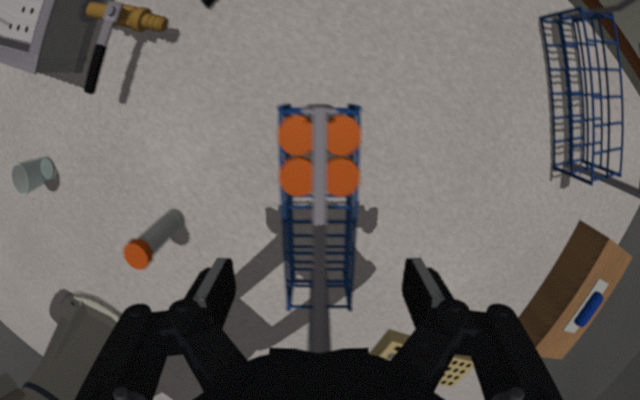

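The wrist picture shows the rail running straight along column 320 between the open fingers (215 and 420), with the four caps at (320,155). The lever at (100,60) lies across the pipe. Going down.

Emit:
{"op": "move_arm", "data": {
  "steps": [
    [85, 0, 0, 0.15, 0],
    [85, 0, 0.005, 0.3, 0],
    [85, 0, 0.005, 0.4, 0],
    [85, 0, 0.005, 0.47, 0],
    [85, 0, 0.005, 0.47, 0]
  ]
}}

```text
clock: 6.7
ee_pos: [0.5285, -0.2255, 0.1376]
ee_rot: [-179.9, 0.5, 28.2]
ft_force: [-0.8, 0.9, 0.3]
opening: 0.993
```

```bash
python3 - <<'E'
from h import *
go([.5297,-.2277,.139],28.1)
im,d=read_camera("wrist")
for t in ("rack","rack_balance"): print(t,[(np.round(r["position"],3),round(r["confidence"],2)) for r in finder.place_of("wrist",t)])
E
```

```text
to [ 0.53  -0.228  0.139] shift [ 0.     0.013 -0.007] turn 0.002
rack [(array([ 0.496, -0.245,  0.001]), 0.59)]
rack_balance [(array([ 0.528, -0.224,  0.159]), 0.66)]
```

Emit:
{"op": "move_arm", "data": {
  "steps": [
    [60, 0, 0.013, 0, 0],
    [40, 0, 0.013, 0, 0],
    [20, 0, 0.013, 0, 0],
    [0, 0, 0.013, 0, 0],
    [0, 0, 0.013, 0, 0]
  ]
}}

```text
clock: 7.35
ee_pos: [0.5314, -0.2291, 0.1406]
ee_rot: [179.9, 0.3, 28.1]
ft_force: [-0.4, 0.7, 0.3]
opening: 0.139
```

Emit:
{"op": "move_arm", "data": {
  "steps": [
    [0, 0, 0, 0, 0],
    [0, 0, 0, 0, 0],
    [0, 0, 0, -0.01, 0],
    [0, 0, 0, -0.03, 0],
    [0, 0, 0, -0.05, 0]
  ]
}}

```text
clock: 7.85
ee_pos: [0.5311, -0.2291, 0.1504]
ee_rot: [179.9, 0.4, 28.1]
ft_force: [-0.1, -0.5, -4.7]
opening: 0.107
```

```bash
cat > chk.py <<'E'
from h import *
s=monitor.observe(); print(s['ee_pos'],s['ee_rot'],s['ft_force'],s['wrist_torque'],s['opening']*85)
yaw=np.radians(s['ee_rot'][2]); ux=np.array([np.cos(yaw),np.sin(yaw)])
g=s['ee_pos'][:2]
for n in ("scene","side"):
    im,d=read_camera(n); P=cloud(n,d); z0=s['ee_pos'][2]+.019
    e=P[...,:2]-g; t=e@ux; w=e@np.array([-ux[1],ux[0]])
    m=(d>0)&(abs(w)<.02)&(abs(P[...,2]-z0)<.03)&(t>-.2)&(t<.15)&(abs(t+.01)>.06)
    q=np.c_[t[m],P[...,2][m]]; top=[]
    # highest points along rail -> slope
    for a in np.arange(-.2,.15,.01):
        k=(q[:,0]>=a)&(q[:,0]<a+.01)
        if k.sum()>4: top.append([a+.005,np.percentile(q[k,1],85)])
    top=np.array(top)
    if len(top)>4:
        c=np.polyfit(top[:,0],top[:,1],1); xy=P[m][:,:2].astype(np.float32); vx,vy,*_=cv2.fitLine(xy,cv2.DIST_HUBER,0,.01,.01).ravel()
        print(n,'slope deg',np.degrees(np.arctan(c[0])),'railtop at grasp rel TCP',c[1]-s['ee_pos'][2],'ext',np.percentile(q[:,0],[.5,99.5]),'yaw',np.degrees(np.arctan2(vy,vx)))
    for t in ("rack","rack_balance"): print(n,t,[(np.round(r["position"],3),round(r["confidence"],2)) for r in finder.place_of(n,t)][:1])
E
python3 chk.py
```

```text
[ 0.53107732 -0.22910783  0.15036435] [179.91725885   0.3772101   28.14682296] [-0.05245632 -0.45535396 -4.69762053] [-0.01941238  0.02211907  0.02665978] 9.10107935129017
scene rack [(array([ 0.496, -0.247,  0.01 ]), 0.92)]
scene rack_balance [(array([ 0.527, -0.228,  0.168]), 0.95)]
side slope deg -0.01717822345337032 railtop at grasp rel TCP 0.025383951694908896 ext [-0.15334956  0.07486244] yaw 27.772896
side rack [(array([ 0.497, -0.247,  0.009]), 0.97)]
side rack_balance [(array([ 0.529, -0.229,  0.169]), 0.79)]
```

Level (slope 0°), with the whole weight of 4.7 N carried. The rail runs from -153 to +75 mm about the TCP, so the grasp is 39 mm from its middle. Lifting.

Emit:
{"op": "move_arm", "data": {
  "steps": [
    [0, 0, 0, -0.06, 0],
    [0, 0, 0, -0.18, 0],
    [0, 0, 0, -0.34, 0],
    [0, 0, 0, -0.5, 0],
    [0, 0, 0, -0.65, 0]
  ]
}}

```text
clock: 8.65
ee_pos: [0.5318, -0.2285, 0.2827]
ee_rot: [179.9, 0.3, 28.1]
ft_force: [0.8, -0.2, -5.1]
opening: 0.104
```

Emit:
{"op": "move_arm", "data": {
  "steps": [
    [0, 0, 0, -0.06, 0],
    [0, 0, 0, -0.08, 0],
    [0, 0, 0, -0.09, 0],
    [0, 0, 0, -0.09, 0],
    [0, 0, 0, -0.09, 0]
  ]
}}

```text
clock: 9.15
ee_pos: [0.5312, -0.2281, 0.2992]
ee_rot: [180.0, 0.4, 28.1]
ft_force: [-0.1, 0.4, -5.4]
opening: 0.106
```

```bash
python3 chk.py; python3 -c "
from h import *
go([.5716,.351,.300],95.8)"
```

```text
[ 0.531203   -0.22811452  0.29916189] [179.97796356   0.41318566  28.14204024] [-0.1233453   0.37379862 -5.43162416] [-0.02019992 -0.0148674   0.06615638] 9.018495349351603
scene rack [(array([ 0.495, -0.245,  0.162]), 0.67)]
scene rack_balance [(array([ 0.528, -0.226,  0.316]), 0.74)]
side slope deg -0.06995468520844367 railtop at grasp rel TCP 0.025283247022705346 ext [-0.15352643  0.07445297] yaw 28.325876
side rack [(array([ 0.495, -0.247,  0.159]), 0.96)]
side rack_balance [(array([ 0.53 , -0.228,  0.317]), 0.67)]
to [0.572 0.351 0.3  ] shift [ 1.542 -2.46  -0.012] turn -1.503
```

Emit:
{"op": "move_arm", "data": {
  "steps": [
    [0, 0.03, -0.05, 0, -0.03],
    [0, 0.09, -0.14, 0, -0.1],
    [0, 0.17, -0.27, 0, -0.2],
    [0, 0.26, -0.41, 0, -0.3],
    [0, 0.34, -0.54, 0, -0.4]
  ]
}}

```text
clock: 9.95
ee_pos: [0.5406, -0.099, 0.2998]
ee_rot: [-180.0, 0.3, 46.4]
ft_force: [1.6, -1.0, -6.5]
opening: 0.101
```

```bash
python3 -c "
from h import *
print(monitor.observe()['wrist_torque'])
go([.5716,.351,.300],95.8)"
```

```text
[-0.06192029  0.02323042 -0.02804841]
to [0.572 0.351 0.3  ] shift [ 1.736 -1.44  -0.011] turn -1.098
```

Emit:
{"op": "move_arm", "data": {
  "steps": [
    [0, 0.1, -0.08, 0, -0.07],
    [0, 0.22, -0.18, 0, -0.15],
    [0, 0.34, -0.28, 0, -0.23],
    [0, 0.46, -0.38, 0, -0.32],
    [0, 0.58, -0.48, 0, -0.4]
  ]
}}

```text
clock: 10.45
ee_pos: [0.5507, 0.0532, 0.2992]
ee_rot: [-179.9, 0.3, 64.6]
ft_force: [1.1, -0.2, -5.5]
opening: 0.104
```

```bash
python3 -c "
from h import *
print(monitor.observe()['wrist_torque'])
go([.5716,.351,.300],95.8)"
```

```text
[-0.00557196 -0.04747695  0.02142906]
to [0.572 0.351 0.3  ] shift [ 1.39  -0.544 -0.01 ] turn -0.693
```

Emit:
{"op": "move_arm", "data": {
  "steps": [
    [0, 0.12, -0.05, 0, -0.07],
    [0, 0.26, -0.1, 0, -0.15],
    [0, 0.41, -0.16, 0, -0.23],
    [0, 0.56, -0.22, 0, -0.31],
    [0, 0.7, -0.27, 0, -0.38]
  ]
}}

```text
clock: 10.95
ee_pos: [0.5613, 0.2051, 0.2987]
ee_rot: [-179.8, 0.2, 82.0]
ft_force: [1.0, -1.0, -6.8]
opening: 0.102
```

```bash
python3 -c "
from h import *
go([.5716,.351,.300],95.8)"
```

```text
to [0.572 0.351 0.3  ] shift [ 0.729 -0.051 -0.009] turn -0.308
```

Emit:
{"op": "move_arm", "data": {
  "steps": [
    [0, 0.15, -0.01, 0, -0.08],
    [0, 0.32, -0.02, 0, -0.16],
    [0, 0.49, -0.03, 0, -0.24],
    [0, 0.63, -0.04, 0, -0.3],
    [0, 0.71, -0.05, 0, -0.308]
  ]
}}

```text
clock: 11.45
ee_pos: [0.5705, 0.3499, 0.2979]
ee_rot: [-179.7, 0.1, 96.0]
ft_force: [0.6, -1.4, -6.4]
opening: 0.106
```

Emit:
{"op": "move_arm", "data": {
  "steps": [
    [0, 0.01, 0, 0.01, 0],
    [0, 0.01, 0, 0.02, 0],
    [0, 0.01, 0, 0.04, 0],
    [0, 0.01, 0, 0.04, 0],
    [0, 0.01, 0, 0.04, 0]
  ]
}}

```text
clock: 11.95
ee_pos: [0.5703, 0.3509, 0.2899]
ee_rot: [-179.7, 0.1, 95.9]
ft_force: [-0.1, 0.5, -6.6]
opening: 0.102
```

```bash
python3 chk.py; python3 - <<'E'
from h import *
go([.5716,.351,.292],95.8)
for n in ("scene","side"):
    im,d=read_camera(n); cv2.imwrite(f"pics/{n}9.png",im[...,::-1]); np.save(f"{n}9.npy",d)
    for t in ("bath","basin_mouth","drain_grip"): print(n,t,[(np.round(r["position"],3),round(r["confidence"],2)) for r in finder.place_of(n,t)][:1])
    d0=np.load(f"{n}0.npy"); P=cloud(n,d0); R=np.array([[np.cos(.1012),np.sin(.1012)],[-np.sin(.1012),np.cos(.1012)]])
    q=(P[...,:2]-[.5755,.3125])@R.T; m=(d0>0)&(abs(P[...,2]-.105)<.006)&(abs(q[...,0])<.12)&(q[...,1]>-.2)&(q[...,1]<.25)
    # rim edges in the bath frame from the first picture, mid sections only
    a=q[m&(abs(q[...,1])<.12)]; b=q[m&(abs(q[...,0])<.06)]
    for s in (-1,1):
        k=a[np.sign(a[:,0])==s][:,0]
        if len(k)>10: print(n,'x rim',s,np.round(np.percentile(k,[3,97]),4))
        k=b[np.sign(b[:,1])==s][:,1]
        if len(k)>10: print(n,'y rim',s,np.round(np.percentile(k,[3,97]),4))
    for s in (-1,1):
        k=a[np.sign(a[:,0])==s].astype(np.float32)
        if len(k)>10: vx,vy,*_=cv2.fitLine(k,cv2.DIST_HUBER,0,.01,.01).ravel(); print('side yaw err',np.degrees(np.arctan2(-vx,vy) if vy>0 else np.arctan2(vx,-vy)))
E
```

```text
[0.57033701 0.35086561 0.28985736] [-1.79705384e+02  1.22144927e-01  9.59289456e+01] [-0.14453575  0.51468869 -6.63143158] [ 0.08179303 -0.0920556   0.01789032] 8.66101343957568
scene slope deg 0.19820778498351863 railtop at grasp rel TCP 0.025123283862823365 ext [-0.15480215  0.07434599] yaw -84.18355
scene rack [(array([ 0.573,  0.31 , -0.004]), 0.71)]
scene rack_balance [(array([0.568, 0.349, 0.31 ]), 0.65)]
side slope deg -3.6209524948531486 railtop at grasp rel TCP 0.016685280670644842 ext [-0.15636091  0.07350597] yaw -81.61067
side rack [(array([0.571, 0.315, 0.15 ]), 0.72)]
side rack_balance [(array([0.571, 0.354, 0.304]), 0.57)]
to [0.572 0.351 0.292] shift [-0.005  0.006 -0.01 ] turn 0.004
scene bath [(array([ 0.575,  0.312, -0.   ]), 0.6)]
scene basin_mouth [(array([0.575, 0.31 , 0.101]), 0.58)]
scene drain_grip [(array([0.57 , 0.312, 0.151]), 0.68)]
scene x rim -1 [-0.0891 -0.0656]
scene y rim -1 [-0.1654 -0.1429]
scene x rim 1 [0.0696 0.0924]
scene y rim 1 [0.142  0.1666]
side yaw err -0.27739197
side yaw err -0.0322838
side bath [(array([0.574, 0.314, 0.002]), 0.93)]
side basin_mouth [(array([0.577, 0.316, 0.104]), 0.63)]
side drain_grip [(array([0.531, 0.065, 0.065]), 0.57)]
side x rim -1 [-0.0901 -0.0681]
side y rim -1 [-0.1673 -0.143 ]
side x rim 1 [0.0678 0.0907]
side y rim 1 [0.1396 0.1687]
side yaw err -0.05295878
side yaw err 0.010113005
```

View pics/scene9.png

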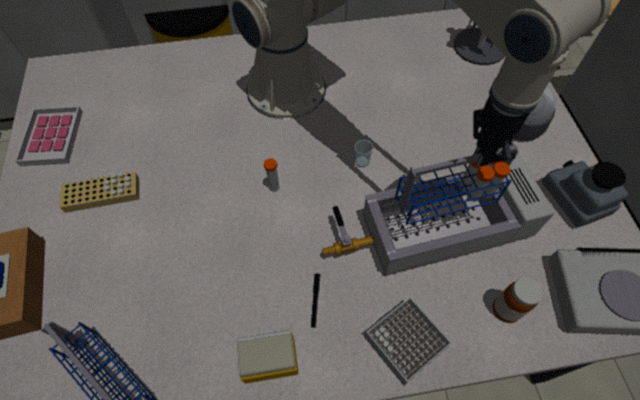

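View pics/side9.png

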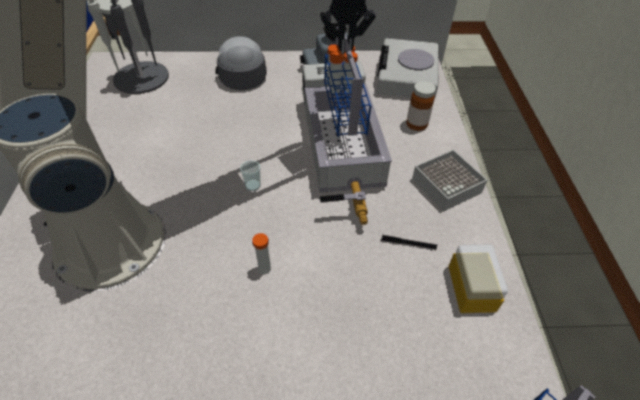

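Both pictures show the rack hanging lengthwise over the basin (scene (455,190), side (345,95)). The lever lies across the pipe, and the other things are in their places. The side slope of -3.6° disagrees with the scene's 0.2°, so I check the tilt again from the raw points.

```bash
python3 - <<'E'
from h import *
s=monitor.observe(); print(s['clock'],s['ee_pos'],s['ee_rot'],s['ft_force'],s['wrist_torque'],s['qd'].round(2))
yaw=np.radians(95.9); ux=np.array([np.cos(yaw),np.sin(yaw)]); g=s['ee_pos'][:2]
for n in ("scene","side"):
    read_camera(n); im,d=read_camera(n); P=cloud(n,d); e=P[...,:2]-g; t=e@ux; w=e@np.array([-ux[1],ux[0]]); z=P[...,2]
    for a in np.arange(-.16,.08,.015):
        m=(d>0)&(abs(w)<.012)&(z>.27)&(z<.34)&(t>=a)&(t<a+.015)
        if m.sum()>3: print(n,round(a+.0075,3),m.sum(),'z',np.percentile(z[m],[10,50,90]).round(4),'w',np.percentile(w[m],[5,50,95]).round(4))
    # cap tops: plane
    m=(d>0)&(abs(w)<.04)&(z>.262)&(z<.282)&(t>0)&(t<.08)&(abs(w)>.006)
    if m.sum()>20:
        A=np.c_[t[m],w[m],np.ones(m.sum())]; c=np.linalg.lstsq(A,z[m],rcond=None)[0]; print(n,'caps',m.sum(),np.degrees(c[:2]).round(2),z[m].mean())
E
```

```text
12.65 [0.57020386 0.3519606  0.28989897] [-1.79721614e+02  1.07239465e-01  9.60109372e+01] [ 0.09764018 -0.31042627 -5.80896637] [ 0.02324082 -0.00181186  0.02401256] [ 0.01 -0.03 -0.1   0.06 -0.07  0.08]
scene -0.152 111 z [0.2776 0.2993 0.3147] w [-0.0113 -0.0017  0.01  ]
scene -0.138 50 z [0.3034 0.3133 0.3154] w [-0.0067 -0.0045  0.0019]
scene -0.123 51 z [0.3046 0.3131 0.3155] w [-0.0067 -0.005   0.0021]
scene -0.108 51 z [0.3057 0.313  0.3149] w [-0.0067 -0.0047  0.0025]
scene -0.093 53 z [0.3034 0.3129 0.3148] w [-0.0068 -0.0043  0.0023]
scene -0.078 50 z [0.3037 0.3127 0.3149] w [-0.007  -0.0042  0.0028]
scene -0.063 51 z [0.3049 0.313  0.3158] w [-0.0072 -0.0042  0.0014]
scene -0.048 48 z [0.3058 0.3134 0.3155] w [-0.0073 -0.0044  0.0017]
scene -0.033 51 z [0.3044 0.3131 0.3153] w [-0.0068 -0.0044  0.0026]
scene -0.018 111 z [0.3028 0.3147 0.3354] w [-0.0109 -0.005   0.0088]
scene -0.003 59 z [0.2867 0.3208 0.3361] w [-0.0117  0.004   0.0109]
scene 0.012 17 z [0.2703 0.271  0.2723] w [-0.0114 -0.0082 -0.0044]
scene 0.027 15 z [0.2704 0.2717 0.3151] w [-0.0116 -0.006  -0.0024
[... 611 characters left out ...]
0.3057 0.3133 0.3148] w [-0.0034  0.002   0.0044]
side -0.063 21 z [0.3067 0.3129 0.3147] w [-0.0032  0.0016  0.0047]
side -0.048 22 z [0.3058 0.3133 0.3143] w [-0.0037  0.003   0.0053]
side -0.033 20 z [0.308  0.314  0.3151] w [-0.0038  0.001   0.0049]
side -0.018 96 z [0.3009 0.3154 0.335 ] w [-0.0109  0.005   0.011 ]
side -0.003 45 z [0.2717 0.3156 0.3335] w [-0.0074 -0.0018  0.0114]
side 0.012 34 z [0.2704 0.3143 0.3355] w [-0.0075 -0.0031  0.0104]
side 0.027 4 z [0.2712 0.2938 0.3167] w [-0.0031  0.0038  0.0117]
side 0.042 5 z [0.2707 0.272  0.2726] w [0.0095 0.0101 0.0114]
side 0.072 21 z [0.2741 0.2865 0.3125] w [-0.0118  0.009   0.0116]
side caps 222 [ 2.16 -0.  ] 0.26993141890665956
```

The rail top is at 0.315 m along its whole length in both views, so the rack is level. The -3.6° came from end-strap points in that fit. The underside is at about 0.150 m, 45 mm above the rim. Handing in.

```bash
python3 -c "
from h import *
print(order.sign_off())"
```

```text
the job is handed in; nothing more can be done
None
```

I shut the drain, lifted the loaded rack at its balance point and handed the job in with it held level over the basin. The clock showed about 12.7 s of the 51 s allowed. The sign-off gave no verdict.

- **Drain:** I pushed the lever with shut fingers until it met its stop, where the force rose to about 29 N. Afterwards it measured 5.1 to 5.8° against the bath's 5.8°, and the last pictures still show it across the pipe.
- **Grasp:** The grip is about 39 mm from the rail's middle, against 38 mm given.
- **Level:** The rail top sits at 0.315 m along its visible length in both cameras.
- **Over the basin:** The rack's centre is within about 2 mm of the basin's, by the arm's pose and the grasp offset. Its yaw is within about 0.2°. The underside is about 45 mm above the rim.
- **Other things:** Everything else looked in its place in the final pictures; I did not measure it.

Two checks disagreed:
- **Tilt:** One side-camera fit gave -3.6°. The raw points showed it was contaminated by the end strap, and the rail itself is flat. A fit to the cap tops also scattered, from 0 to 3.4°, and I put that down to edge points without checking further.
- **Network reports:** In the final scene picture the rack was reported at bench height and the drain grip inside the basin. The side camera and the depth readings contradict both.

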